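Close the split flow cell on its dowels and hold it pressed shut

ROBOT

A 7-joint arm with a two-finger parallel gripper is mounted at the origin on a cart in front of the work surface, level with it; the furniture and walls round the work are solid. World frame = base frame: x ahead of the robot, y to its left, z up, the work surface at z = 0. Lengths are in m, angles in rad, forces in N, time in s.
With the tool pointing down it reaches from about 0.4 to 0.85 m from the base axis. Payload 10.4 kg.
Tool frame: the origin (TCP) lies on the centre line of the jaws, within the pads' length; the fingertips stand 17 mm ahead of it and the grasp point (between the pads) lies 2 mm behind it; z points along the fingers, y is the line along which they close (so a half turn about z gives the same grasp; the last joint's range is limited). The gripper opens to 87 mm and grips with 3 to 60 N. Pads are 19 mm wide; open, the fingers measure 117 mm over their backs; the gripper's body (75 mm by 190 mm) begins 51 mm behind the grasp point.
Start: joints at [1.318, 0.332, -0.065, 1.46, 0.022, 1.35, -0.088], TCP at [0.142, -0.609, 0.24] pointing down, gripper open.
Joint ranges: [-2.6, 2.6], [-0.5, 2.12], [-1.47, 1.34], [0.16, 2.42], [-1.27, 4.41], [0.06, 2.06], [-2.6, 2.6]. Speed limits (rad/s): [2.22, 2.22, 2.79, 2.79, 3.14, 3.14, 3.14].

INTERFACE

Orientations are given as [roll, pitch, yaw] about the fixed x, y, z axes, in that order (R = Rz(yaw) Ry(pitch) Rx(roll)).
In Python, from bench import env gives the robot as it stands.
- The arm moves only by the tool servo_tool, never from a script. Its argument "increments" is a list that holds one entry, the list of rows, each a list of 6 numbers: the shift along the tool's x, y, z as a fraction of full scale, then the turn, a rotation vector about the tool's x, y, z as a fraction of full scale. In form: [[[tx, ty, tz, rx, ry, rz], ...]]. A call has 1 to 8 rows; each row shifts and turns the commanded pose from where the row before left it, along the tool's axes as they then stand; what a row does not reach is not made up. Full scale, the value 1, is 0.03 m for a shift and pi rad for a turn. A row lasts 1/10 s, in which the tool goes at most 50 mm and 8.59 degrees, less where a joint would pass 70% of its speed; a pose out of reach is approached as far as the arm can. A call with a number of a shift or a turn outside -1 to 1 is refused whole. A call with a gripper value outside its range is refused whole. "hand" is the opening, from 0 (shut) to 1 (fully open), set as the call begins (left out, the last holds). The fingers move at their own pace and stop on an object; the grip force is fixed at half the most. Time passes only in rows, so rows that do not move let the fingers close. It gives the time, the measured TCP pose, the force, the opening and the grip force at its end, in the units of the state.
- env.get_state(): the state, without advancing time (a new reading comes with each control period).
- env.read_camera(name): name is "scene" or "top" or "wrist"; returns a dict with "pixels" (400x640x3 uint8, red, green, blue), "mtx" (3x3 intrinsics, pixels), "distortion" ([k1, k2, p1, p2, k3] as OpenCV has them; the pictures are not rectified), "R" (3x3) and "t" (3): a world point X has camera coordinates R X + t. Camera axes: x right, y down, z forward; pixel columns grow to the right and rows downward; lengths in m; the calibration is good to about 2 mm. A picture is of the moment at which its call begins. There is no depth.
- env.close_job(): hands the job in; it is judged then, once.
The state is a dict: "time": time; "qpos": joint angles; "dq": joint speeds; "effort": joint torques, N m; "ee_pos": TCP position; "orientation": TCP orientation; "contact_force": force on the tool from outside, world axes, zero at the start; "moment": the same for the moment, N m; "opening": finger opening in m; "gripper_force": force on a finger pad.
Only numpy, scipy, OpenCV 4.12 (cv2) and the standard library are available. Lean on these libraries where they do the work, as an engineer would, in place of code of your own. Each camera call takes 0.05 s, during which the arm holds its last target. There are 200 camera calls.

TASK

Draw the upper half of the flow cell out of the open end of its storage slide, by its black grip block, and set it on the lower half so that the thick and thin dowels enter their matching holes. Press it down against the sprung gasket until the two metal halves meet flush, and finish while still holding the pair pressed shut so that I can put the clamp screws in: do not let go. Leave the timer, the tin and the forceps where they are.

Things in the scene. Friction and masses are not known exactly. Their poses are not given: they have to be found in the camera images.
- upper_half: Loose upper half, 0.25 kg: aluminium plate 90 (x) x 70 (y) x 16 mm thick, two through holes on its x axis, a black grip block on the middle of its top, a small red dot at its -x, +y corner. Origin: centre of the plate's underside; z up. It starts lying in the slide, parallel to it within 1 degree, its origin 0 to 10 mm from the slide's towards the open end.
- slide: Storage slide, fixed; place and yaw vary. Origin on the worktop under its centre, z up. Blue bed 110 (x) x 100 mm, its top at z = 10 mm, carries the plate. Aluminium side walls, 76 mm apart, bear lips over the plate's long edges: lips 56 mm apart, z = 28.5 to 33.5 mm (2.5 mm clear of the plate), x = -30 to +50 mm. Back stop at x = +50 mm, 33 mm high. Open at its -x end, towards the robot, between two low guides.
- lower_half: Lower half, fixed; place and yaw vary, and slide and lower half may swap sides. Origin on the worktop under its centre, z up. Dark foot 130 (x) x 100 x 10 mm, aluminium block 90 x 70 mm on it. A red dot at the -x, +y corner of its top goes under the red dot of the upper half. When closed, the upper half has the lower half's x, y and yaw, with its origin 40 mm above the worktop.
- face (a point): Centre of the lower half's top face (40 mm above the worktop), axes as the lower half.
- thick_dowel (a point): Foot of the thick brass dowel, on the lower half's top face at its x = -33 mm: 12 mm in diameter, 15 mm tall, the top 5 mm tapering by 3 mm in radius.
- thin_dowel (a point): Foot of the thin steel dowel, on the lower half's top face at its x = +33 mm: 8 mm in diameter, 15 mm tall, the top 5 mm tapering by 3 mm in radius.
- thick_hole (a point): Centre of the 14 mm hole in the underside of the upper half.
- thin_hole (a point): Centre of the 10 mm hole in the underside of the upper half.
- bench_timer: White bench timer lying on the worktop between the slide and the lower half, 58 x 62 x 18 mm, origin under its centre. To be left alone.
- tin: Small white round tin with a blue lid, 53 mm wide, 42 mm high, origin under its centre, at the far side of the timer. To be left alone.
- tweezers: Steel forceps lying flat, 133 mm long, 16 x 8 mm, at the near side of the timer. To be left alone.
- grip (a point): Centre of the top of the upper half's black grip block, 52 mm above the plate's underside. The block measures 24 (x) x 40 (y) mm and stands 36 mm above the plate.
- mouth (a point): Point outside the slide's open end, at bed height, 80 mm along the slide's -x axis from its centre, axes as the slide. Once the upper half has been slid straight out until its origin is past this point, the lips no longer cover it and it can be lifted.
- gasket (a joint): Travel of the sprung black rubber gasket disc, 30 mm wide, in the middle of the lower half's face: 0 standing 6 mm proud, 0.006 m level with the face (shut). It starts to yield at 4 N and is level at 10 N; it lifts the upper half again by several mm if that is not held down.
There are look-alikes about, which are no part of the job. What is shaped like the lower_half but turquoise is not meant.

How it is judged:
On the way, in this order (a step that is already met when the one before it is completed fails the run):
1. the upper half has been drawn out of the open end of the slide (x of upper_half in the frame of mouth below 0.002 m), for 0.05 s.
2. the upper half sits over both dowels, thick hole on thick dowel (horizontal distance between thick_hole and thick_dowel below 0.0035 m and horizontal distance between thin_hole and thin_dowel below 0.0035 m and z of upper_half in the frame of face below 0.009 m), for 0.1 s.
At the end, for the whole second after the job is handed in: The upper half is on both dowels (each hole within 3.5 mm of its own dowel), parallel to the lower half within 2 degrees and closed to within 2 mm of its face against the gasket spring, pressed together with more than 7 N, still, and the gripper's fingers are still on it, holding it shut (horizontal distance between thick_hole and thick_dowel below 0.0035 m and horizontal distance between thin_hole and thin_dowel below 0.0035 m and z of upper_half in the frame of face between -0.003 and 0.002 m and angle between the z axis of upper_half and the z axis of lower_half, either way round below 0.035 rad and contact force between the fingers and upper_half above 3 N and contact force between upper_half and lower_half above 7 N and linear speed of upper_half below 0.02 m/s); the arm keeps its last pose, push and grip.
It fails at once if the timer is moved more than 3 cm (distance of bench_timer from where it was at the start of the episode above 0.03 m).
It fails at once if the tin is moved more than 3 cm (distance of tin from where it was at the start of the episode above 0.03 m).
It fails at once if the forceps are moved more than 3 cm (distance of tweezers from where it was at the start of the episode above 0.03 m).
It also fails if it takes over 51 s, if anything falls off the work surface, if the arm or the gripper's body presses on something with over 40 N, if the wrist force passes 120 N, or if a joint passes its speed limit or range.

## Working session

There is one attempt and no reset: what is moved stays moved. The work goes in short steps, Python scripts to look and compute and a tool call to move; the robot and the scene stay as the last step left them, time stands still between calls to the robot, and variables do not carry over. Pictures are saved under pics/ and viewed, at most 10 in all, crops included, and the job is handed in when it is done.

Besides the shell and the picture viewer there is one more tool, called after ">>>" as name([rows], argument=value, ...), one row to a line, values as JSON. servo_tool: Moves the arm, as the interface text tells. Shift numbers are shares of 0.03 m and turn numbers shares of pi rad, none past 1 either way. Its arguments: {"type":"object","properties":{"increments":{"type":"array","items":{"type":"array","items":{"type":"array","items":{"type":"number","minimum":-1,"maximum":1}}}},"hand":{"type":"number"}},"required":["increments"]}

```bash
ls; mkdir -p pics
python3 - <<'E'
from bench import env
import cv2,pickle
s=env.get_state();print(s)
for n in("scene","top"):
    c=env.read_camera(n);pickle.dump(c,open(n+'.pkl','wb'))
    cv2.imwrite(f'pics/{n}0.png',c['pixels'][:,:,::-1]);print(n,c['mtx'],c['distortion'],-c['R'].T@c['t'])
E
```

```text
pics
{'time': 0.0, 'qpos': array([ 1.31839403,  0.33290745, -0.06470058,  1.46093197,  0.0216312 ,
        1.34990979, -0.08850054]), 'dq': array([-0.00062566, -0.00019898,  0.00143082, -0.00057271,  0.00073907,
       -0.00098726, -0.00076543]), 'effort': array([-1.47182673e-03, -6.23256898e+01,  2.37387355e-02, -3.89909863e+01,
       -6.14496949e-02,  3.95927543e-02,  1.37082643e-04]), 'ee_pos': array([ 0.14226849, -0.60821938,  0.23873619]), 'orientation': array([-3.14013584e+00,  9.72924354e-05,  2.29830033e-01]), 'contact_force': array([ 0.03460963, -0.6042414 , -0.24847588]), 'moment': array([ 0.07393606, -0.03185619,  0.01901661]), 'gripper_force': 0.0, 'opening': 0.08709127441942222}
scene [[411.00921512   0.         314.47368389]
 [  0.         411.00921512 201.95633603]
 [  0.           0.           1.        ]] [0.00085874 0.         0.         0.         0.        ] [-0.05804063  0.27753555  0.68253072]
top [[375.63675491   0.         314.91644386]
 [  0.         375.63675491 202.23653216]
 [  0.           0.           1.        ]] [-0.02925614  0.          0.          0.          0.        ] [ 0.41072109 -0.02114031  0.92764392]
```

View pics/top0.png

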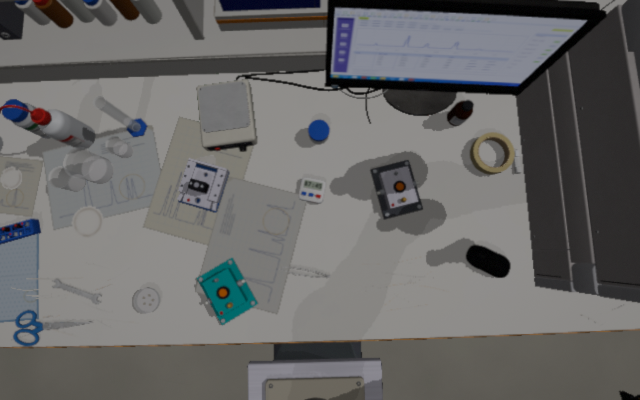

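View pics/scene0.png

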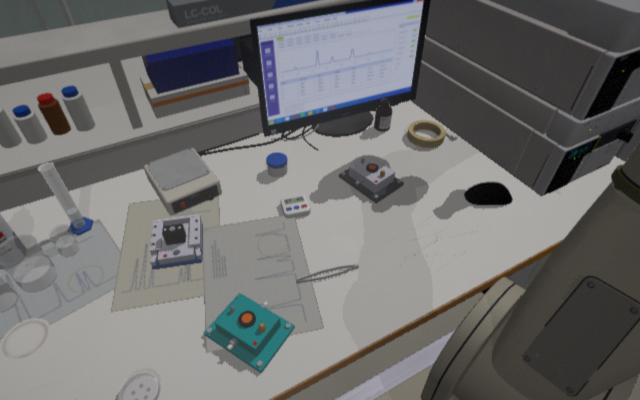

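The top view shows the slide with the upper half near (203,186), and the lower half near (398,189). The timer is at (312,189), the tin at (319,131), the forceps near (308,272), and the turquoise decoy at (227,291). I'll enlarge the two workpieces.

Run:
```python
import cv2,pickle,numpy as np
p=pickle.load(open('top.pkl','rb'))['pixels'][:,:,::-1]
f=lambda u,v:cv2.resize(p[v:v+66,u:u+66],None,fx=6,fy=6,interpolation=cv2.INTER_CUBIC)
im=np.hstack([f(170,152),f(365,155)])
im=cv2.convertScaleAbs(im,alpha=1.3)
cv2.imwrite('pics/crop.png',im)
```

```text
(no output)
```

View pics/crop.png

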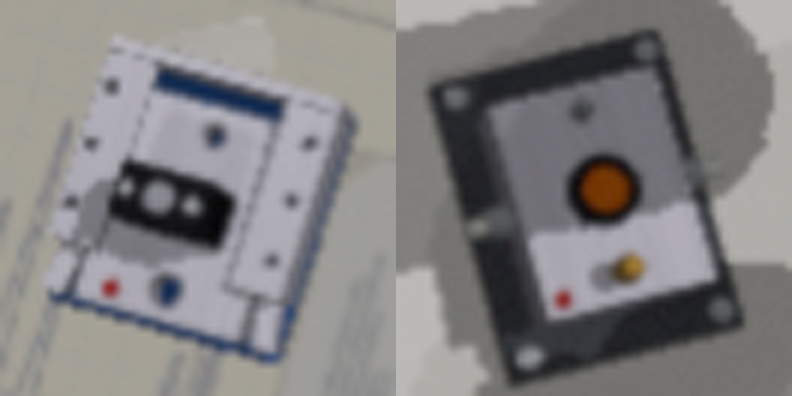

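The left crop shows the thin hole at (214,135), the thick hole at (166,291) and the red dot at (111,288). The right crop shows the thin dowel at (583,110), the thick dowel at (632,266), and the block corners at (487,103), (655,68), (713,278) and (550,322).

```bash
cat > h.py <<'E'
import cv2,pickle,numpy as np
def ray(c,uv,z):
    uv=np.array(uv,float).reshape(-1,1,2)
    n=cv2.undistortPoints(uv,c['mtx'],np.array(c['distortion'])).reshape(-1,2)
    d=np.c_[n,np.ones(len(n))]@c['R']; o=-c['R'].T@c['t']
    return o+d*((z-o[2])/d[:,2])[:,None]
def proj(c,X):
    return cv2.projectPoints(np.array(X,float),cv2.Rodrigues(c['R'])[0],c['t'],c['mtx'],np.array(c['distortion']))[0].reshape(-1,2)
def fit(L,W):  # local 2d -> world 2d rigid
    L=np.array(L,float);W=np.array(W,float)[:,:2];l=L.mean(0);w=W.mean(0)
    H=(L-l).T@(W-w);a=np.arctan2(H[0,1]-H[1,0],H[0,0]+H[1,1])
    R=np.array([[np.cos(a),-np.sin(a)],[np.sin(a),np.cos(a)]])
    t=w-R@l;r=np.linalg.norm((L-l)@R.T-(W-w),axis=1)
    return t,a,r
def crop(u0,v0,xy,k=6): return np.array([[u0,v0]])+(np.array(xy)+.5)/k-.5
E
python3 - <<'E'
from h import *
c=pickle.load(open('top.pkl','rb'))
h=ray(c,crop(170,152,[(214,135),(166,291)]),.026)
print('upper',fit([(.033,0),(-.033,0)],h))
g=ray(c,crop(170,152,[(173,203)]),.062);print('grip',g)
b=ray(c,crop(365,155,[(91,103),(259,68),(317,278),(154,322)]),.04)
print('block',fit([(.045,.035),(.045,-.035),(-.045,-.035),(-.045,.035)],b))
b=ray(c,crop(365,155,[(36,85),(258,32),(345,322),(116,383)]),.01)
print('foot',fit([(.065,.05),(.065,-.05),(-.065,-.05),(-.065,.05)],b))
d=ray(c,crop(365,155,[(187,110),(236,266)]),.055);print('dow',fit([(.033,0),(-.033,0)],d))
b=ray(c,crop(170,152,[(111,38),(355,108),(278,362),(50,298)]),.0)
print(b)
for u in[(312,189),(319,131),(291,268),(330,276)]:print(ray(c,[u],.01))
E
```

```text
upper (array([0.57338543, 0.261878  ]), np.float64(-0.28899093125867814), array([0.00036166, 0.00036166]))
grip [[0.57094165 0.25737068 0.062     ]]
block (array([ 0.55752631, -0.2169929 ]), np.float64(0.2120311235066279), array([0.00089925, 0.00151957, 0.00147027, 0.00148396]))
foot (array([ 0.55762768, -0.21650878]), np.float64(0.21884513682192447), array([0.00249784, 0.00309581, 0.00248556, 0.00164202]))
dow (array([ 0.55672203, -0.21621178]), np.float64(0.2448257368565792), array([0.00075755, 0.00075755]))
[[0.65437844 0.30480507 0.        ]
 [0.62067622 0.20051564 0.        ]
 [0.5139662  0.23253231 0.        ]
 [0.54368661 0.32876956 0.        ]]
[[ 0.56288067 -0.00875236  0.01      ]]
[[ 0.71083545 -0.03051295  0.01      ]]
[[0.37143411 0.04720871 0.01      ]]
[[ 0.34982256 -0.04618789  0.01      ]]
```

>>> servo_tool([
  [[0,0,0,0,0,-0.047],[0,0,0,0,0,-0.047],[0,0,0,0,0,-0.047],[0,0,0,0,0,-0.047],[0,0,0,0,0,-0.047],[0,0,0,0,0,-0.047],[0,0,0,0,0,-0.047],[0,0,0,0,0,-0.005]],
], hand=0.6)

```text
time: 0.9
ee_pos: [0.1422, -0.6084, 0.2391]
orientation: [-3.141, -0.001, 1.282]
contact_force: [-0.1, -0.5, -0.4]
opening: 0.0527
gripper_force: 0.0
```

```bash
cat > go.py <<'E'
# usage: go.py x y z yaw [x y z yaw ...]  -> totals in tool units between successive targets
import sys,numpy as np
from bench import env
from scipy.spatial.transform import Rotation as R
s=env.get_state();p=s['ee_pos'];q=R.from_euler('xyz',s['orientation'])
print('t',round(s['time'],2),'p',p.round(4),'rpy',s['orientation'].round(4),'F',np.round(s['contact_force'],1),'op',round(s['opening'],4),'gf',round(s['gripper_force'],1),'q',s['qpos'].round(2))
a=[float(v) for v in sys.argv[1:]]
for i in range(0,len(a),4):
    P=np.array(a[i:i+3]);Q=R.from_euler('xyz',[np.pi,0,a[i+3]])
    print('shift',(q.inv().apply(P-p)/.03).round(2),'then turn',((q.inv()*Q).as_rotvec()/np.pi).round(4))
    p,q=P,Q
E
python3 go.py .142 -.45 .24 1.28  .42 -.12 .2 1.28 .573 .262 .13 1.28
```

```text
t 0.9 p [ 0.1422 -0.6084  0.2391] rpy [-3.1413e+00 -7.0000e-04  1.2819e+00] F [-0.1 -0.5 -0.4] op 0.0527 gf 0.0 q [ 1.43  0.34 -0.21  1.45  0.07  1.35  0.93]
shift [ 5.06 -1.51 -0.03] then turn [-0.0001 -0.0002  0.0006]
shift [13.2   5.72  1.33] then turn [0. 0. 0.]
shift [13.66  1.24  2.33] then turn [0. 0. 0.]
```

>>> servo_tool([
  [[0.72,-0.215,0,0,0,0],[0.72,-0.215,0,0,0,0],[0.72,-0.215,0,0,0,0],[0.72,-0.215,0,0,0,0],[0.72,-0.215,0,0,0,0],[0.72,-0.215,0,0,0,0],[0.72,-0.215,0,0,0,0]],
])

```text
time: 1.6
ee_pos: [0.1426, -0.4497, 0.2394]
orientation: [-3.142, -0.0, 1.275]
contact_force: [-0.3, 0.6, -0.0]
opening: 0.0521
gripper_force: 0.0
```

>>> servo_tool([
  [[0.83,0.36,0.08,0,0,0],[0.83,0.36,0.08,0,0,0],[0.83,0.36,0.08,0,0,0],[0.83,0.36,0.08,0,0,0],[0.83,0.36,0.08,0,0,0],[0.83,0.36,0.08,0,0,0],[0.83,0.36,0.08,0,0,0],[0.83,0.36,0.08,0,0,0]],
])

```text
time: 2.4
ee_pos: [0.2832, -0.2838, 0.2203]
orientation: [3.141, 0.0, 1.275]
contact_force: [-0.2, -0.3, 0.1]
opening: 0.0522
gripper_force: 0.0
```

>>> servo_tool([
  [[0.83,0.36,0.08,0,0,0],[0.83,0.36,0.08,0,0,0],[0.83,0.36,0.08,0,0,0],[0.83,0.36,0.08,0,0,0],[0.83,0.36,0.08,0,0,0],[0.83,0.36,0.08,0,0,0],[0.83,0.36,0.08,0,0,0],[0.83,0.36,0.08,0,0,0]],
])

```text
time: 3.2
ee_pos: [0.4232, -0.118, 0.2011]
orientation: [3.141, 0.0, 1.275]
contact_force: [1.3, -0.5, -0.1]
opening: 0.0518
gripper_force: 0.0
```

```bash
python3 go.py .573 .262 .14 1.28
```

```text
t 3.2 p [ 0.4232 -0.118   0.2011] rpy [3.1413e+00 2.0000e-04 1.2746e+00] F [ 1.3 -0.5 -0.1] op 0.0518 gf 0.0 q [ 1.02 -0.02 -0.82  1.94 -0.01  1.21 -0.1 ]
shift [13.57  1.08  2.03] then turn [ 0.0001  0.0001 -0.0017]
```

>>> servo_tool([
  [[0.85,0.07,0.1,0,0,0],[0.85,0.07,0.1,0,0,0],[0.85,0.07,0.1,0,0,0],[0.85,0.07,0.1,0,0,0],[0.85,0.07,0.1,0,0,0],[0.85,0.07,0.1,0,0,0],[0.85,0.07,0.1,0,0,0],[0.85,0.07,0.1,0,0,0]],
])

```text
time: 4.0
ee_pos: [0.4977, 0.0725, 0.1769]
orientation: [-3.141, 0.0, 1.274]
contact_force: [-0.3, -0.0, 1.2]
opening: 0.0523
gripper_force: 0.0
```

>>> servo_tool([
  [[0.85,0.07,0.1,0,0,0],[0.85,0.07,0.1,0,0,0],[0.85,0.07,0.1,0,0,0],[0.85,0.07,0.1,0,0,0],[0.85,0.07,0.1,0,0,0],[0.85,0.07,0.1,0,0,0],[0.85,0.07,0.1,0,0,0],[0,0,0,0,0,0]],
])

```text
time: 4.8
ee_pos: [0.5622, 0.2419, 0.1554]
orientation: [-3.14, -0.001, 1.279]
contact_force: [-0.8, 0.3, -0.5]
opening: 0.0518
gripper_force: 0.0
```

```bash
python3 go.py .573 .262 .14 1.28
python3 - <<'E'
from bench import env
import cv2,pickle
c=env.read_camera('wrist');pickle.dump(c,open('w1.pkl','wb'));cv2.imwrite('pics/w1.png',c['pixels'][:,:,::-1])
print(-c['R'].T@c['t'],c['mtx'][0,0])
E
```

```text
t 4.8 p [0.5622 0.2419 0.1554] rpy [-3.1397e+00 -1.4000e-03  1.2788e+00] F [-0.8  0.3 -0.5] op 0.0518 gf 0.0 q [ 0.22  0.53 -0.94  1.56  0.44  1.27 -1.07]
shift [0.75 0.15 0.51] then turn [-0.0006 -0.0004 -0.0004]
[0.58285546 0.30604988 0.30030451] 334.32318558074917
```

View pics/w1.png

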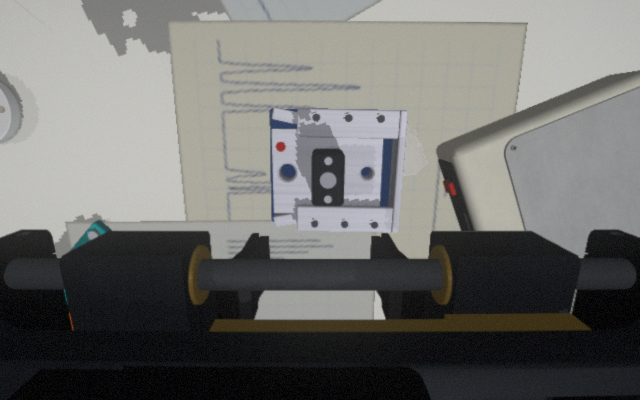

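The wrist view shows the thick hole at (288,172), the thin hole at (367,172), and the top of the grip block centred at (328,179), spanning columns 312–344.

Run:
```python
from h import *
c=pickle.load(open('w1.pkl','rb'))
print(fit([(-.033,0),(.033,0)],ray(c,[(288,172),(367.3,172)],.026)))
print(ray(c,[(328,178)],.062))
b=ray(c,[(271,108.5),(406.5,110),(393,233)],.033);print(b, np.arctan2(*(b[1]-b[0])[1::-1]))
```

```text
(array([0.57668041, 0.26321841]), np.float64(-0.2912654987033532), array([0.00021076, 0.00021076]))
[[0.57649884 0.26457567 0.062     ]]
[[0.54893231 0.32418805 0.033     ]
 [0.64874927 0.29314782 0.033     ]
 [0.615109   0.1986466  0.033     ]] -0.30149172961715287
```

```bash
python3 go.py .5755 .2637 .08 1.28 .5755 .2637 .0445 1.28
```

```text
t 4.85 p [0.5623 0.24   0.1555] rpy [-3.1401e+00 -2.0000e-04  1.2781e+00] F [0.2 0.2 0.3] op 0.052 gf 0.0 q [ 0.22  0.53 -0.94  1.57  0.44  1.27 -1.07]
shift [0.88 0.2  2.52] then turn [-0.0005 -0.0001 -0.0006]
shift [ 0.   -0.    1.18] then turn [0. 0. 0.]
```

>>> servo_tool([
  [[0.42,0.09,0.4,0,0,0],[0.43,0.09,0.4,0,0,0],[0,0,0.4,0,0,0],[0,0,0.4,0,0,0],[0,0,0.4,0,0,0],[0,0,0.3,0,0,0],[0,0,0.2,0,0,0],[0,0,0,0,0,0]],
])

```text
time: 5.65
ee_pos: [0.575, 0.2607, 0.0803]
orientation: [-3.141, 0.001, 1.279]
contact_force: [0.9, -0.3, 0.2]
opening: 0.0524
gripper_force: 0.0
```

```bash
python3 go.py .5755 .2637 .0445 1.28; python3 go.py
```

```text
t 5.65 p [0.575  0.2607 0.0803] rpy [-3.1408e+00  9.0000e-04  1.2787e+00] F [ 0.9 -0.3  0.2] op 0.0524 gf 0.0 q [ 0.14  0.65 -0.88  1.58  0.53  1.17 -1.14]
shift [ 0.1  -0.01  1.19] then turn [-0.0002  0.0003 -0.0004]
t 5.65 p [0.575  0.2607 0.0803] rpy [-3.1408e+00  9.0000e-04  1.2787e+00] F [ 0.9 -0.3  0.2] op 0.0524 gf 0.0 q [ 0.14  0.65 -0.88  1.58  0.53  1.17 -1.14]
```

>>> servo_tool([
  [[0.08,0,0.3,0,0,0],[0,0,0.3,0,0,0],[0,0,0.3,0,0,0],[0,0,0.2,0,0,0],[0,0,0.09,0,0,0],[0,0,0,0,0,0]],
])

```text
time: 6.25
ee_pos: [0.5759, 0.2635, 0.045]
orientation: [-3.141, 0.0, 1.279]
contact_force: [-1.5, 0.1, 0.1]
opening: 0.0524
gripper_force: 0.0
```

>>> servo_tool([
  [[0,0,0,0,0,0],[0,0,0,0,0,0],[0,0,0,0,0,0],[0,0,0,0,0,0],[0,0,0,0,0,0],[0,0,0,0,0,0]],
], hand=0)

```text
time: 6.85
ee_pos: [0.576, 0.2636, 0.0456]
orientation: [3.142, 0.0, 1.279]
contact_force: [-0.8, -0.5, 1.5]
opening: 0.0237
gripper_force: 30.0
```

```bash
python3 go.py
python3 - <<'E'
from bench import env
import cv2,pickle
c=env.read_camera('wrist');pickle.dump(c,open('w2.pkl','wb'));cv2.imwrite('pics/w2.png',c['pixels'][:,:,::-1])
E
```

```text
t 6.85 p [0.576  0.2636 0.0456] rpy [3.1416e+00 1.0000e-04 1.2793e+00] F [-0.8 -0.5  1.5] op 0.0237 gf 30.0 q [ 0.12  0.69 -0.85  1.6   0.56  1.12 -1.16]
```

View pics/w2.png

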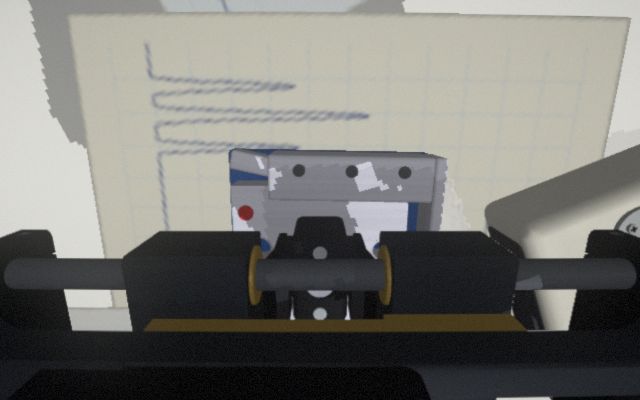

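>>> servo_tool([
  [[0,-0.2,0,0,0,0],[0,-0.4,0,0,0,0],[0,-0.4,0,0,0,0],[0,-0.4,0,0,0,0],[0,-0.4,0,0,0,0]],
])

```text
time: 7.4
ee_pos: [0.5232, 0.2795, 0.0455]
orientation: [3.141, 0.0, 1.28]
contact_force: [1.6, 0.0, 1.3]
opening: 0.0238
gripper_force: 30.0
```

>>> servo_tool([
  [[0,-0.4,0,0,0,0],[0,-0.4,0,0,0,0],[0,-0.4,0,0,0,0],[0,-0.2,0,0,0,0],[0,0,0,0,0,0]],
])

```text
time: 7.9
ee_pos: [0.4823, 0.2915, 0.045]
orientation: [-3.14, 0.001, 1.281]
contact_force: [0.1, 0.9, -2.0]
opening: 0.0237
gripper_force: 30.0
```

```bash
python3 go.py
python3 - <<'E'
from bench import env
import cv2,pickle
c=env.read_camera('top');pickle.dump(c,open('t2.pkl','wb'));p=c['pixels'][:,:,::-1]
cv2.imwrite('pics/t2.png',cv2.resize(p[140:290,120:320],None,fx=4,fy=4,interpolation=cv2.INTER_CUBIC))
E
```

```text
t 7.9 p [0.4823 0.2915 0.045 ] rpy [-3.1401e+00  1.1000e-03  1.2807e+00] F [ 0.1  0.9 -2. ] op 0.0237 gf 30.0 q [ 0.11  0.57 -0.91  1.79  0.52  1.05 -1.29]
```

View pics/t2.png

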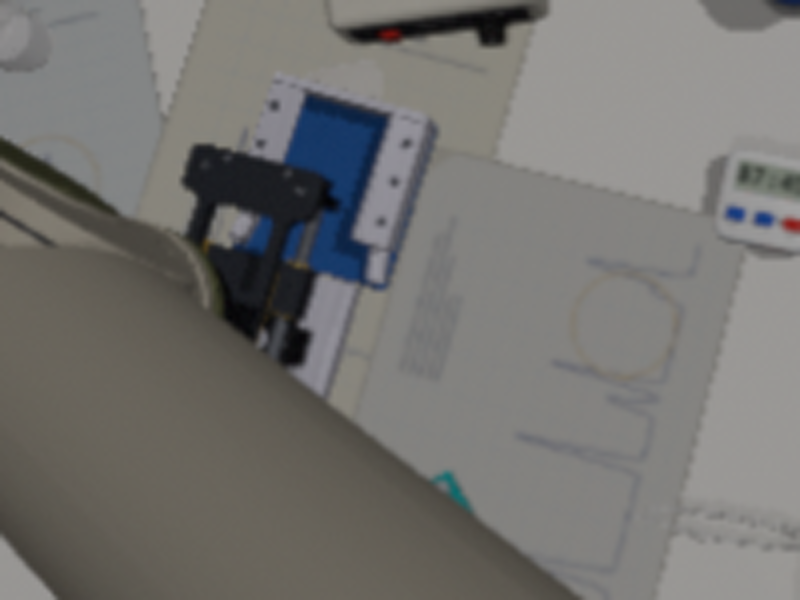

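>>> servo_tool([
  [[0,0,-0.2,0,0,0],[0,0,-0.5,0,0,0],[0,0,-0.6,0,0,0],[0,0,-0.6,0,0,0],[0,0,-0.6,0,0,0],[0,0,-0.6,0,0,0],[0,0,-0.5,0,0,0],[0,0,-0.2,0,0,0]],
])

```text
time: 8.75
ee_pos: [0.4847, 0.2916, 0.1617]
orientation: [3.14, -0.002, 1.279]
contact_force: [0.6, 0.7, -2.6]
opening: 0.0236
gripper_force: 30.0
```

>>> servo_tool([
  [[0,0,0,0,0,-0.02],[0,0,0,0,0,-0.02],[0,0,0,0,0,-0.02],[0,0,0,0,0,-0.02],[0,0,0,0,0,-0.02],[0,0,0,0,0,-0.02],[0,0,0,0,0,-0.02],[0,0,0,0,0,-0.022]],
])

```text
time: 9.55
ee_pos: [0.484, 0.2909, 0.1593]
orientation: [-3.141, 0.0, 1.791]
contact_force: [-0.5, 0.3, -2.1]
opening: 0.0239
gripper_force: 30.0
```

```bash
python3 go.py .572 -.285 .16 1.79
```

```text
t 9.55 p [0.484  0.2909 0.1593] rpy [-3.1411e+00  3.0000e-04  1.7906e+00] F [-0.5  0.3 -2.1] op 0.0239 gf 30.0 q [ 0.25  0.48 -1.1   1.68  0.45  1.26 -0.73]
shift [-19.38  -1.32  -0.02] then turn [-0.0001  0.0001  0.0002]
```

>>> servo_tool([
  [[-0.4,-0.05,0,0,0,0],[-0.8,-0.055,0,0,0,0],[-0.8,-0.055,0,0,0,0],[-0.8,-0.055,0,0,0,0],[-0.8,-0.055,0,0,0,0],[-0.8,-0.055,0,0,0,0],[-0.8,-0.055,0,0,0,0],[-0.8,-0.055,0,0,0,0]],
])

```text
time: 10.35
ee_pos: [0.5101, 0.1114, 0.1594]
orientation: [-3.141, 0.0, 1.788]
contact_force: [-0.0, -0.1, -0.6]
opening: 0.0236
gripper_force: 30.0
```

>>> servo_tool([
  [[-0.8,-0.055,0,0,0,0],[-0.8,-0.055,0,0,0,0],[-0.8,-0.055,0,0,0,0],[-0.8,-0.055,0,0,0,0],[-0.8,-0.055,0,0,0,0],[-0.8,-0.055,0,0,0,0],[-0.8,-0.055,0,0,0,0],[-0.8,-0.055,0,0,0,0]],
])

```text
time: 11.15
ee_pos: [0.5385, -0.0789, 0.1594]
orientation: [-3.141, 0.0, 1.788]
contact_force: [-0.3, -0.5, -2.4]
opening: 0.0242
gripper_force: 30.0
```

```bash
python3 go.py .572 -.285 .16 1.79
```

```text
t 11.15 p [ 0.5385 -0.0789  0.1594] rpy [-3.1411e+00  1.0000e-04  1.7879e+00] F [-0.3 -0.5 -2.4] op 0.0242 gf 30.0 q [ 0.95  0.41 -1.08  1.74  0.39  1.22 -0.01]
shift [-6.95 -0.39 -0.02] then turn [-0.0002  0.     -0.0007]
```

>>> servo_tool([
  [[-0.8,-0.05,0,0,0,0],[-0.9,-0.05,0,0,0,0],[-0.9,-0.05,0,0,0,0],[-0.9,-0.05,0,0,0,0],[-0.9,-0.05,0,0,0,0],[-0.9,-0.05,0,0,0,0],[-0.9,-0.05,0,0,0,0],[-0.7,-0.04,0,0,0,0]],
])

```text
time: 11.95
ee_pos: [0.5715, -0.2845, 0.1591]
orientation: [-3.141, -0.0, 1.787]
contact_force: [0.4, -0.6, -1.7]
opening: 0.0241
gripper_force: 30.0
```

>>> servo_tool([
  [[0,0,0,0,0,0],[0,0,0,0,0,0]],
])

```text
time: 12.15
ee_pos: [0.5716, -0.2823, 0.1591]
orientation: [-3.141, -0.001, 1.787]
contact_force: [-0.3, -0.6, -2.2]
opening: 0.0238
gripper_force: 30.0
```

```bash
python3 go.py
python3 - <<'E'
from bench import env
import cv2,pickle
c=env.read_camera('wrist');pickle.dump(c,open('w3.pkl','wb'));cv2.imwrite('pics/w3.png',c['pixels'][:,:,::-1])
print(-c['R'].T@c['t'])
E
```

```text
t 12.15 p [ 0.5716 -0.2823  0.1591] rpy [-3.1413e+00 -1.0000e-03  1.7874e+00] F [-0.3 -0.6 -2.2] op 0.0238 gf 30.0 q [ 1.06  0.59 -0.95  1.49  0.49  1.31  0.28]
[ 0.55810833 -0.21667436  0.30400969]
```

View pics/w3.png

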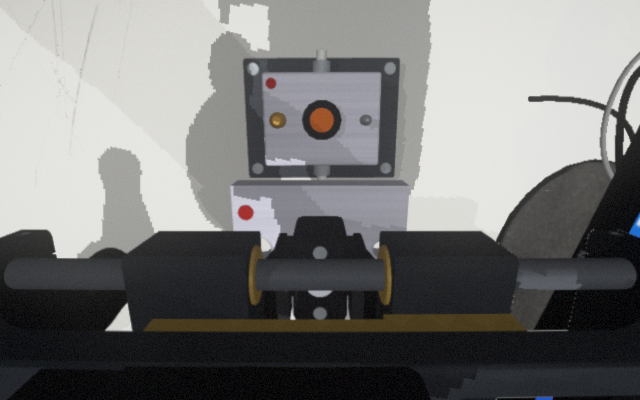

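The wrist view shows the lower half, with the thick dowel near (278,120) and the thin dowel near (366,120). The held plate's far edge is at row ~182, from column 232 to 408. I'll enlarge it to measure precisely.

Run:
```python
import cv2,pickle
p=pickle.load(open('w3.pkl','rb'))['pixels'][:,:,::-1]
cv2.imwrite('pics/w3c.png',cv2.resize(p[45:195,222:418],None,fx=4,fy=4,interpolation=cv2.INTER_CUBIC))
```

```text
(no output)
```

View pics/w3c.png

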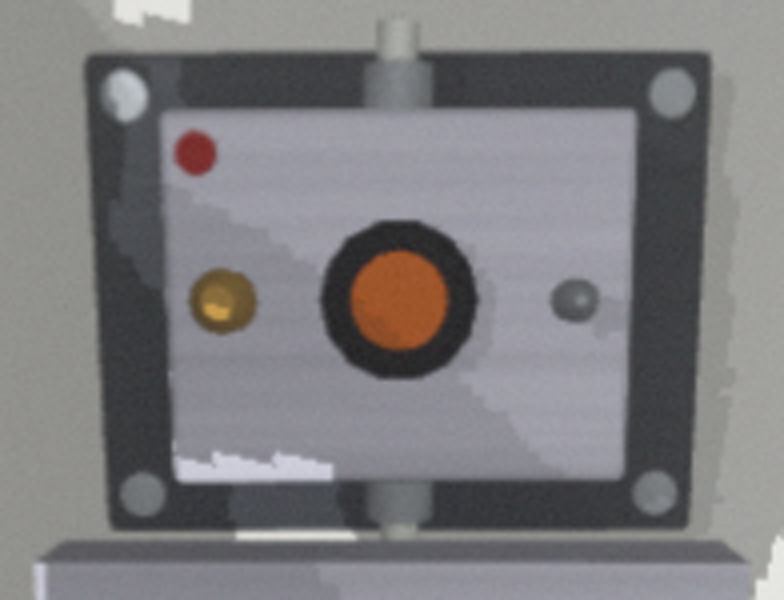

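Run:
```python
from h import *
c=pickle.load(open('w3.pkl','rb'))
C=[(-.045,.035),(.045,.035),(.045,-.035),(-.045,-.035)]
print('block',fit(C,ray(c,crop(222,45,[(163,110),(637,109),(625,479),(175,481)],4),.04)))
print('foot',fit(np.array(C)/[.045,.035]*[.065,.05],ray(c,crop(222,45,[(86,55),(711,53),(690,529),(110,529)],4),.01)))
print('dow',fit([(-.033,0),(.033,0)],ray(c,crop(222,45,[(222,300),(576,300)],4),.049)))
print('gasket',ray(c,crop(222,45,[(399,300)],4),.046))
for z,a in((.14,[(39,562),(751,562)]),(.124,[(65,541),(725,541)])):
    w=ray(c,crop(222,45,a,4),z);print('plate',fit([(-.045,.035),(.045,.035)],w),np.linalg.norm(w[1]-w[0]))
```

```text
block (array([ 0.55976853, -0.21731308]), np.float64(0.21974080518672764), array([0.00113211, 0.00107349, 0.00075656, 0.00057231]))
foot (array([ 0.55982461, -0.21748062]), np.float64(0.21987596997918069), array([0.00110752, 0.00122687, 0.00064508, 0.00103683]))
dow (array([ 0.5595173 , -0.21725148]), np.float64(0.217249979765514), array([0.00022665, 0.00022665]))
gasket [[ 0.55953757 -0.21728156  0.046     ]]
plate (array([ 0.57294972, -0.28232535]), np.float64(0.2171987836805748), array([0.00050182, 0.00050182])) 0.08899635354572169
plate (array([ 0.57303143, -0.28254716]), np.float64(0.21720037480132237), array([8.4711195e-05, 8.4711195e-05])) 0.09016942238990283
```

>>> servo_tool([
  [[0.3,0.007,0,0,0,-0.0006],[0.4,0.006,0,0,0,0],[0.4,0.006,0,0,0,0],[0.4,0.006,0,0,0,0],[0.4,0.006,0,0,0,0],[0.31,0.006,0,0,0,0],[0,0,0,0,0,0],[0,0,0,0,0,0]],
])

```text
time: 13.0
ee_pos: [0.5585, -0.2178, 0.1595]
orientation: [-3.142, 0.001, 1.79]
contact_force: [-0.0, -0.6, -1.8]
opening: 0.0234
gripper_force: 30.0
```

>>> servo_tool([
  [[0,0,0.2,0,0,0],[0,0,0.4,0,0,0],[0,0,0.4,0,0,0],[0,0,0.4,0,0,0],[0,0,0.4,0,0,0],[0,0,0.3,0,0,0],[0,0,0.05,0,0,0],[0,0,0,0,0,0]],
])

```text
time: 13.8
ee_pos: [0.5586, -0.2174, 0.0948]
orientation: [-3.141, -0.0, 1.79]
contact_force: [-0.0, 0.2, -1.9]
opening: 0.0237
gripper_force: 30.0
```

```bash
python3 go.py
```

```text
t 13.8 p [ 0.5586 -0.2174  0.0948] rpy [-3.1415e+00 -2.0000e-04  1.7900e+00] F [-0.   0.2 -1.9] op 0.0237 gf 30.0 q [ 1.02  0.59 -0.95  1.66  0.51  1.17  0.16]
```

>>> servo_tool([
  [[0,0,0.1,0,0,0],[0,0,0.1,0,0,0],[0,0,0.05,0,0,0],[0,0,0.05,0,0,0],[0,0,0,0,0,0]],
])

```text
time: 14.3
ee_pos: [0.5585, -0.2174, 0.0858]
orientation: [-3.141, -0.0, 1.79]
contact_force: [-0.1, -0.4, -1.6]
opening: 0.0237
gripper_force: 30.0
```

>>> servo_tool([
  [[0,0,0.05,0,0,0],[0,0,0.05,0,0,0],[0,0,0,0,0,0]],
])

```text
time: 14.6
ee_pos: [0.5584, -0.2175, 0.0827]
orientation: [-3.141, -0.0, 1.79]
contact_force: [-0.7, -0.7, -1.7]
opening: 0.0234
gripper_force: 30.0
```

No side force with the underside below the dowel tips, so the dowels have entered the holes. Pressing on.

>>> servo_tool([
  [[0,0,0.05,0,0,0],[0,0,0.05,0,0,0],[0,0,0.05,0,0,0],[0,0,0,0,0,0]],
])

```text
time: 15.0
ee_pos: [0.5587, -0.2175, 0.0787]
orientation: [3.141, 0.0, 1.79]
contact_force: [-1.9, 1.2, 5.3]
opening: 0.0239
gripper_force: 30.0
```

>>> servo_tool([
  [[0,0,0.05,0,0,0],[0,0,0.05,0,0,0],[0,0,0,0,0,0],[0,0,0,0,0,0]],
])

```text
time: 15.4
ee_pos: [0.5587, -0.2175, 0.076]
orientation: [3.141, 0.001, 1.79]
contact_force: [-3.0, 0.2, 6.5]
opening: 0.0237
gripper_force: 30.0
```

>>> servo_tool([
  [[0,0,0.05,0,0,0],[0,0,0,0,0,0],[0,0,0,0,0,0]],
])

```text
time: 15.7
ee_pos: [0.5587, -0.2175, 0.0755]
orientation: [-3.141, 0.001, 1.79]
contact_force: [-8.0, 1.2, 17.2]
opening: 0.0235
gripper_force: 30.0
```

>>> servo_tool([
  [[0,0,0.05,0,0,0],[0,0,0,0,0,0],[0,0,0,0,0,0]],
])

```text
time: 16.0
ee_pos: [0.5587, -0.2175, 0.0754]
orientation: [-3.141, 0.002, 1.79]
contact_force: [-15.7, 2.3, 32.5]
opening: 0.0241
gripper_force: 30.0
```

>>> servo_tool([
  [[0,0,-0.015,0,0,0],[0,0,0,0,0,0],[0,0,0,0,0,0],[0,0,0,0,0,0],[0,0,0,0,0,0],[0,0,0,0,0,0],[0,0,0,0,0,0],[0,0,0,0,0,0]],
])

```text
time: 16.8
ee_pos: [0.5587, -0.2175, 0.0755]
orientation: [-3.141, 0.002, 1.79]
contact_force: [-12.5, 2.7, 28.3]
opening: 0.0237
gripper_force: 30.0
```

```bash
python3 go.py
python3 - <<'E'
from bench import env
import cv2
p=env.read_camera('wrist')['pixels'][:,:,::-1]
q=env.read_camera('scene')['pixels'][130:230,300:440,::-1]
import numpy as np
a=cv2.resize(p[130:260,220:420],(400,260),interpolation=cv2.INTER_CUBIC);b=cv2.resize(q,(400,286),interpolation=cv2.INTER_CUBIC)
cv2.imwrite('pics/end.png',np.vstack([a,b]))
E
```

```text
t 16.8 p [ 0.5587 -0.2175  0.0755] rpy [-3.1411e+00  1.7000e-03  1.7898e+00] F [-12.5   2.7  28.3] op 0.0237 gf 30.0 q [ 1.01  0.61 -0.94  1.67  0.53  1.14  0.14]
```

View pics/end.png

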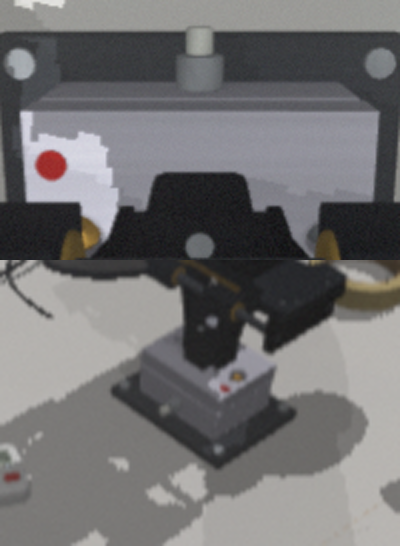

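The upper half sits flush on the lower half, with the brass dowel visible in the thick hole (about (88,232) in the picture). The press is steady at about 28 N. Handing in.

```bash
python3 -c "
from bench import env
print(env.close_job())"
```

```text
the job is handed in; nothing more can be done
None
```

The upper half is out of the slide and seated flush on both dowels, and the gripper is still holding it shut at about 28 N. The job is handed in, but no verdict came back; the timer, tin and forceps were not touched on purpose, though I did not re-measure where they are.

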